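# Hold the inspection cover over the gearbox for the gasket

### The job

First lower the lid of the wooden socket box gently until it is fully closed, so the way across the bench is free; then pick up the aluminium inspection cover by its lug and carry it across, higher than the closed box, to the green gearbox. Finish while still holding it there, level and still, about a centimetre above the tips of the two brass studs with each stud under one of the cover's two holes (either way round), so that I can lay the gasket. The cover must not touch the gearbox or the box on the way, and everything else on the bench stays where it is.

Things in the scene. Friction and masses are not known exactly. Their poses are not given: they have to be found in the camera images.
- lid (a joint): Hinge of the wooden box's lid, rad: 0 = fully closed, lying level on the rim; grows as it opens, about 1.57 = standing upright, 1.9 = leaning back on its stop. Stiff hinge: the lid stays at whatever angle it is left (about 0.3 N m of friction: some 2 to 4 N at its free edge moves it), also when closed. The free edge is pushed or drawn over towards the robot side (the box's -x) and down.
- lid_hinge (a point): Point on the lid's hinge axis, at mid-width, at the underside of the lid on the box's far rim (75 mm along the box's +x from its centre, 70.5 mm up). The axis runs along the box's y; this frame turns with the lid: its -x points from the hinge to the free edge, its z out of the lid's outer (upper when closed) face.
- lid_edge (a point): Point on the lid's outer (upper when closed) face at mid-width, above the box's front rim: 150 mm from the hinge along the lid. Lid: wooden slab 156 x 176 x 8 mm with a brass tab 50 mm wide and 5 mm thick projecting 18 mm beyond the free edge.
- box: Wooden box with a hinged lid, fixed to the bench, 150 mm (its x) x 170 mm (its y) x 70 mm high, walls 7 mm; 78.5 mm high with the lid closed. Origin at the centre of its underside; hinge on the +x rim, opening side faces -x, roughly to the robot. Stands between cover and gearbox.
- cover: Aluminium inspection cover, loose, 150 mm (its x) x 110 mm (its y) x 8 mm plate lying flat, about 0.3 to 0.65 kg, with an upright dark steel lug in the middle: 44 mm along x, 22 mm along y (the way to grip it), its top 50 mm above the underside (a low 60 x 36 mm pad round the lug's foot reaches 12 mm above the underside). It lies on one side of the box. Origin at the centre of the underside, z up.
- cover_center (a point): Centre of the cover, half-way up: on the lug's axis, 25 mm above the plate's underside. Axes as the cover's.
- hole_a (a point): Centre of one of the cover's two 22 mm through holes, at the underside, 58 mm along the cover's +x from its middle.
- hole_b (a point): Centre of the other 22 mm hole, at the underside, 58 mm along -x.
- gearbox: Small green gearbox without its cover, fixed to the bench, on the other side of the box: 150 mm (its x) x 110 mm (its y), dark steel flange face 100 mm up, open top with gears inside, two 8 mm brass studs standing 18 mm above the flange at 58 mm either way along its x; steel shaft stubs stick out to 104 mm along +x and -x, 50 mm up. Origin at the centre of its underside.
- stud_a (a point): Tip of the stud on the gearbox's +x side, 118 mm above the bench.
- stud_b (a point): Tip of the stud on the gearbox's -x side, 118 mm above the bench.
- socket_1: Steel socket 30 mm across, 38 mm high, standing inside the box (bystander). Origin at its underside.
- socket_2: Dark steel socket 24 mm across, 36 mm high, standing inside the box (bystander). Origin at its underside.
- oil: Yellow bottle with a red cap, 60 mm across, 150 mm high, behind the box (bystander). Origin at its underside.
- jar: Glass jar with a steel lid, 72 mm across, 85 mm high, behind the box (bystander). Origin at its underside.
- driver: Screwdriver with a red handle lying on the left (bystander).
There are look-alikes about, which are no part of the job. Of the things like the box, leave any that is red; of the rest the smaller one is meant.

How it is judged:
By the outcome, as a careful person would: the job done as asked, in the order asked, and still so for the second after the job is handed in, while the arm keeps its last pose, push and grip.
It also fails if it takes over 67 s, if anything falls off the work surface, if the arm or the gripper's body presses on something with over 40 N, if the wrist force passes 120 N, or if a joint passes its speed limit or range.

### The arm

A 7-joint arm with a two-finger parallel gripper is mounted at the origin on the work surface. World frame = base frame: x ahead of the robot, y to its left, z up, the work surface at z = 0. Lengths are in mm, angles in rad, forces in N, time in s.
With the tool pointing down it reaches from about 400 to 875 mm from the base axis. Payload 4.4 kg.
Tool frame: the origin (TCP) lies at the very end of the fingers, on their centre line; the grasp point (between the pads) lies ctrl.grip_depth behind it (ctrl.grip_depth is the distance from the TCP to the grasp point, in mm); z points along the fingers, y is the direction in which the jaws open and shut (so a half turn about z gives the same grasp; the last joint's range is limited). The gripper opens to 85 mm and grips with 20 to 120 N. Pads are 22 mm wide; open, the fingers measure 114 mm over their backs; the gripper's body (76 mm by 85 mm) begins 54 mm behind the grasp point. The pads swing forward as they close: fully open they stand 13 mm farther back than shut.
Start: joints at [-0.066, 0.628, 0.038, 1.517, -0.027, 0.996, -0.02], TCP at [650.014, 0.027, 231.313] pointing down, gripper open.
Joint ranges: [-3.06, 3.06], [-0.37, 2.12], [-1.25, 1.32], [0.18, 2.47], [-1.1, 4.24], [0.23, 1.98], [-2.94, 2.94]. Speed limits (rad/s): [2.57, 2.57, 3.14, 3.14, 3.14, 3.14, 3.14].

### API

Orientations are given as [roll, pitch, yaw] about the fixed x, y, z axes, in that order (R = Rz(yaw) Ry(pitch) Rx(roll)).
In Python, from cell import ctrl gives the robot as it stands.
- The arm moves only by the tool servo_tool, never from a script. Its argument "commands" is one flat list of numbers, 5 for each row, row after row: the shift along the tool's x, y, z in units of 25 mm (1.0 is 25 mm), then the turn about the tool's z in units of 6 degrees (1.0 is 6 degrees), then the closure, from 0 (fully open) to 1 (shut). In form: [tx, ty, tz, twist, gripper, tx, ty, tz, twist, gripper, ...]. A call has 1 to 10 rows; each row is the pose to reach, as a shift and turn from the pose commanded when the call began, along the tool's axes at that moment; what a row does not reach only later rows make up. A row lasts 1/12 s, in which the tool goes at most 41.7 mm and 7.16 degrees, less where a joint would pass 70% of its speed; a pose out of reach is approached as far as the arm can. A call with a gripper value outside its range is refused whole. The fingers move at their own pace and stop on an object; the grip force is fixed at half the most. Time passes only in rows, so rows that repeat a pose let the fingers close. It gives the time, the measured TCP pose, the force and the opening at its end, in the units of the state.
- ctrl.read_state(): the state, without advancing time (a new reading comes with each control period).
- ctrl.get_image(name): name is "scene" or "side" or "wrist"; returns a dict with "img" (384x512x3 uint8, blue, green, red), "K" (3x3 intrinsics, pixels), "dist_coeffs" ([k1, k2, p1, p2, k3] as OpenCV has them; the pictures are not rectified), "T" (4x4, takes a point from camera to world coordinates). Camera axes: x right, y down, z forward; pixel columns grow to the right and rows downward; lengths in mm; the calibration is good to about 2 mm. A picture is of the moment at which its call begins. There is no depth.
- ctrl.finish_job(): hands the job in, once; it reports no verdict.
The state is a dict: "clock": time; "qpos": joint angles; "qd": joint speeds; "tau": joint torques, N m; "eef_pos": TCP position; "tool_rot": TCP orientation; "force": force on the tool from outside, world axes, zero at the start; "torque": the same for the moment, N m; "width": finger opening in mm.
Only numpy, scipy, OpenCV 4.12 (cv2) and the standard library are available. Lean on these libraries where they do the work, as an engineer would, in place of code of your own. Each camera call takes 0.05 s, during which the arm holds its last target.

## Working session

There is one attempt and no reset: what is moved stays moved. The work goes in short steps, Python scripts to look and compute and a tool call to move; the robot and the scene stay as the last step left them, time stands still between calls to the robot, and variables do not carry over. Pictures are saved under pics/ and viewed, and the job is handed in when it is done.

Besides the shell and the picture viewer there is one more tool, called as name(argument=value, ...) on one line, values as JSON. servo_tool: Moves the arm, as the interface text tells. Its arguments: {"type":"object","properties":{"commands":{"type":"array","items":{"type":"number"}}},"required":["commands"]}

```bash
mkdir -p pics; ls; python3 - <<'E'
from cell import ctrl
import cv2
print(ctrl.read_state(), ctrl.grip_depth)
for n in ["scene","side","wrist"]:
    d=ctrl.get_image(n); cv2.imwrite(f"pics/{n}0.png",d["img"]); print(n,d["K"],d["dist_coeffs"],d["T"])
E
```

```text
pics
{'clock': 0.0, 'qpos': array([-0.06582244,  0.6293273 ,  0.03843911,  1.51836399, -0.0269858 ,
        0.9962956 , -0.02000071]), 'qd': array([-0.00076165, -0.00202903, -0.00016445,  0.00032469, -0.00195564,
        0.00041749,  0.00039668]), 'tau': array([-1.11932164e-03, -5.63405585e+01,  1.22606792e+00, -1.93450052e+01,
        1.09587883e-02,  1.05136272e-02, -8.84369996e-06]), 'eef_pos': array([6.49379850e+02, 4.12461492e-02, 2.30402526e+02]), 'tool_rot': array([-3.13971668e+00,  3.39512875e-05,  1.57082821e+00]), 'force': array([-0.02367263, -0.2449808 , -0.0076054 ]), 'torque': array([-0.02728205,  0.03450571, -0.0210566 ]), 'width': 85.0739884137323} 18.700000000000003
scene [[487.85952961   0.         251.41469437]
 [  0.         487.85952961 188.76764955]
 [  0.           0.           1.        ]] [-0.19994186  0.          0.          0.          0.        ] [[-3.66488403e-01  5.72056798e-01 -7.33782850e-01  1.55279373e+03]
 [ 9.30334500e-01  2.36162646e-01 -2.80543976e-01  5.31813983e+02]
 [ 1.28050107e-02 -7.85479614e-01 -6.18755046e-01  9.98606615e+02]
 [ 0.00000000
[... 281 characters left out ...]
1  4.57688391e-01 -1.28221269e+02]
 [-7.23095984e-01 -5.27414370e-01  4.46056365e-01 -4.54101737e+02]
 [-8.34387250e-03 -6.39042505e-01 -7.69126164e-01  1.06588863e+03]
 [ 0.00000000e+00  0.00000000e+00  0.00000000e+00  1.00000000e+00]]
wrist [[300.62928383   0.         256.02054801]
 [  0.         300.62928383 187.60315181]
 [  0.           0.           1.        ]] [-0.00572856  0.          0.          0.          0.        ] [[ 9.99997105e-01  1.01364166e-03 -2.18251647e-03  6.48233369e+02]
 [ 3.71855063e-04 -9.61152825e-01 -2.76016500e-01  6.91336914e+01]
 [-2.37751369e-03  2.76014889e-01 -9.61150419e-01  3.72534882e+02]
 [ 0.00000000e+00  0.00000000e+00  0.00000000e+00  1.00000000e+00]]
```

View pics/scene0.png

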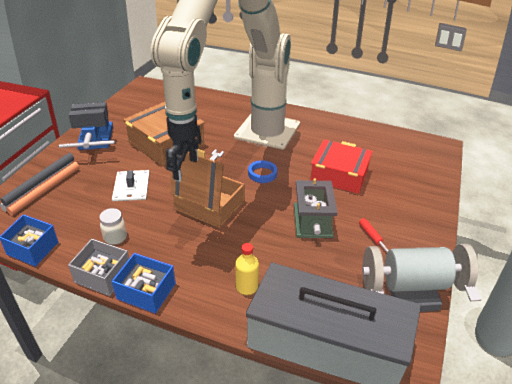

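View pics/side0.png

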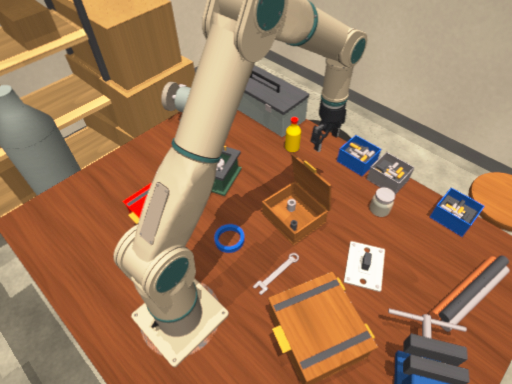

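View pics/wrist0.png

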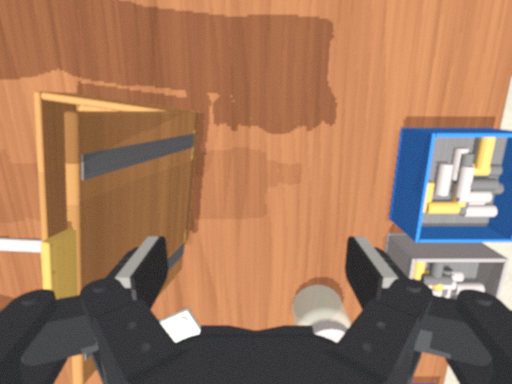

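The scene shows the open small wooden box at about (208,195) in "scene" and (298,205) in "side". The cover is at (130,185) / (365,265) and the gearbox at (316,208) / (228,170). I'll enlarge these to measure them.

```bash
python3 - <<'E'
import cv2
def crop(src,x0,y0,w,h,s,out):
    im=cv2.imread(src)[y0:y0+h,x0:x0+w]; im=cv2.resize(im,None,fx=s,fy=s,interpolation=cv2.INTER_CUBIC)
    for i in range(0,w,10):
        cv2.line(im,(i*s,0),(i*s,6 if (x0+i)%50 else 14),(0,0,255),1)
        if (x0+i)%20==0: cv2.putText(im,str(x0+i),(i*s,24),0,.4,(0,0,255),1)
    for j in range(0,h,10):
        cv2.line(im,(0,j*s),(8,j*s),(0,0,255),1)
        if (y0+j)%20==0: cv2.putText(im,str(y0+j),(8,j*s+4),0,.4,(0,0,255),1)
    cv2.imwrite(out,im)
crop("pics/scene0.png",100,135,160,110,5,"pics/s_box.png")
crop("pics/side0.png",250,140,150,110,5,"pics/d_box.png")
crop("pics/scene0.png",280,165,70,80,7,"pics/s_gear.png")
crop("pics/side0.png",200,135,150,110,5,"pics/d_gear.png")
crop("pics/side0.png",330,230,70,70,8,"pics/d_cov.png")
E
```

```text
(no output)
```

View pics/s_box.png

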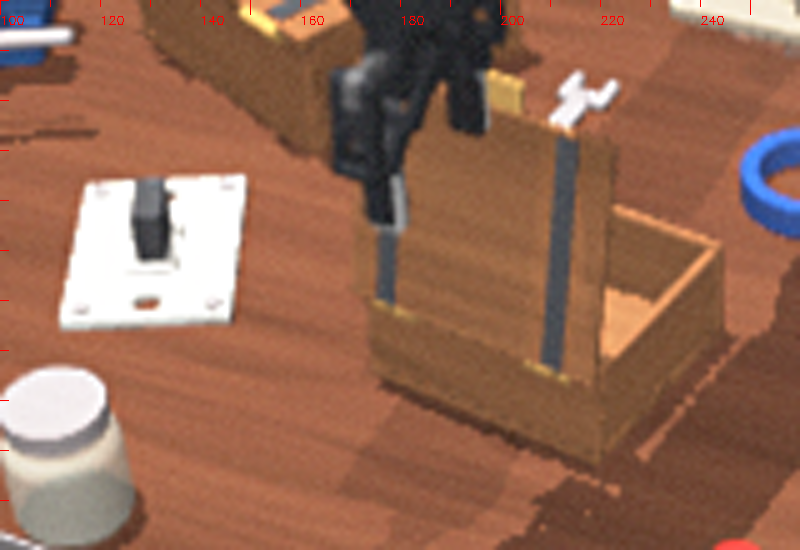

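View pics/d_box.png

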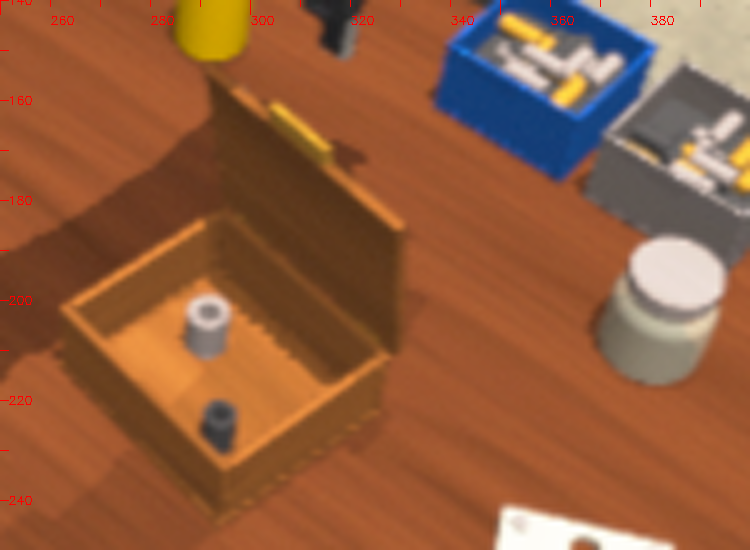

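View pics/s_gear.png

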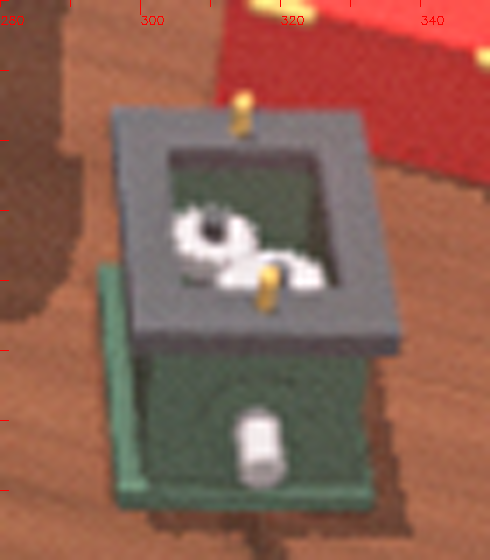

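View pics/d_gear.png

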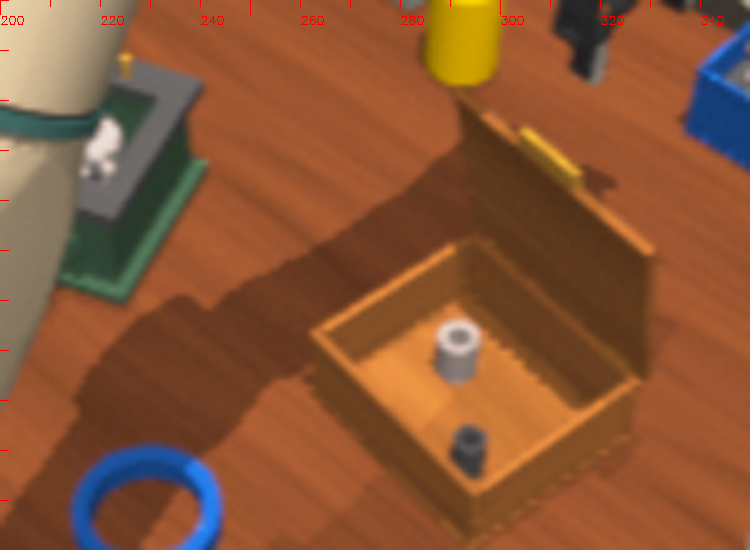

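View pics/d_cov.png

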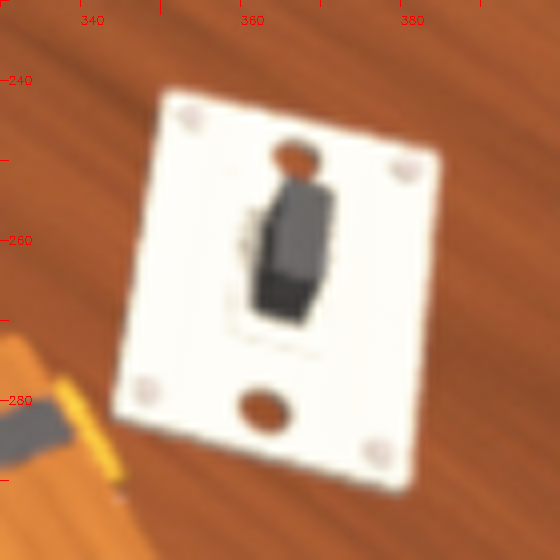

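```bash
cat > h.py <<'E'
import numpy as np, cv2, json, os
from cell import ctrl
def ray(cam,px):
    K,D,T=cam["K"],cam["dist_coeffs"],cam["T"]
    u=cv2.undistortPoints(np.array([[px]],float),K,D)[0,0]
    return T[:3,3],T[:3,:3]@np.array([u[0],u[1],1.])
def onz(cam,px,z):
    o,d=ray(cam,px); return o+d*(z-o[2])/d[2]
def proj(cam,P):
    Ti=np.linalg.inv(cam["T"]); r,_=cv2.Rodrigues(Ti[:3,:3])
    return cv2.projectPoints(np.array(P,float).reshape(-1,1,3),r,Ti[:3,3],cam["K"],np.array(cam["dist_coeffs"]))[0].reshape(-1,2)
def tri(c1,p1,c2,p2):
    o1,d1=ray(c1,p1);o2,d2=ray(c2,p2)
    A=np.stack([d1,-d2],1); s=np.linalg.lstsq(A,o2-o1,rcond=None)[0]
    a=o1+s[0]*d1;b=o2+s[1]*d2
    return (a+b)/2,np.linalg.norm(a-b)
E
python3 - <<'E'
from h import *
np.set_printoptions(precision=1,suppress=True)
S=ctrl.get_image("scene");D=ctrl.get_image("side")
print("box scene",onz(S,(244.4,183.6),70),onz(S,(220,228),0),onz(S,(174.4,210),0))
print("box side"); 
for p in [(262.6,201.4),(295,233.2),(327.4,210.6)]: print(onz(D,p,70))
for p in [(262,212),(294,244.4),(325.6,223)]: print(onz(D,p,0))
print("gear"); g=[onz(S,p,100) for p in [(296,180.4),(331.4,180.7),(337.1,213.3),(299.3,212.9)]]; print(np.array(g),np.mean(g,0))
print("studs",onz(S,(314.7,178.9),118),onz(S,(318.3,203.6),118))
c=[onz(D,p,8) for p in [(350.25,241.25),(385,249),(380.6,291.5),(344,281.9)]];print("cover side",np.array(c),np.mean(c,0))
c=[onz(D,p,8) for p in [(367.1,249.75),(363.1,281.4)]];print("holes",np.array(c),np.mean(c,0))
c=[onz(D,(330+a/8,230+b/8),50) for a,b in [(300,178),(333,190),(312,278),(270,268)]];print("lugtop side",np.array(c),np.mean(c,0))
c=[onz(S,p,8) for p in [(117,172),(149,170.4),(146.4,199.4),(112.4,200.6)]];print("cover scene",np.array(c),np.mean(c,0))
c=[onz(S,(100+a/5,135+b/5),50) for a,b in [(136,182),(165,180),(163,212),(133,213)]];print("lugtop scene",np.array(c),np.mean(c,0))
print(tri(S,(100+505/5,135+72/5),D,(250+300/5,140+125/5)))
E
```

```text
box scene [435.7  81.   70. ] [581.8  61.6   0. ] [ 561.2 -105.1    0. ]
box side
[436.5  75.3  70. ]
[413.9 -87.8  70. ]
[ 556.7 -108.9   70. ]
[439.8  81.3   0. ]
[415.7 -88.1   0. ]
[ 557.3 -112.4    0. ]
gear
[[396.7 235.2 100. ]
 [356.2 336.6 100. ]
 [499.  389.3 100. ]
 [537.8 289.1 100. ]] [447.4 312.6 100. ]
studs [391.  291.2 118. ] [499.4 332.2 118. ]
cover side [[ 549.5 -219.1    8. ]
 [ 602.9 -318.9    8. ]
 [ 465.1 -387.7    8. ]
 [ 415.  -289.1    8. ]] [ 508.1 -303.7    8. ]
holes [[ 560.3 -277.8    8. ]
 [ 456.7 -330.8    8. ]] [ 508.5 -304.3    8. ]
lugtop side [[ 526.2 -290.7   50. ]
 [ 530.5 -303.    50. ]
 [ 492.3 -318.1   50. ]
 [ 484.9 -304.1   50. ]] [ 508.5 -304.    50. ]
cover scene [[ 468.5 -382.8    8. ]
 [ 417.8 -283.     8. ]
 [ 558.  -208.7    8. ]
 [ 606.  -308.4    8. ]] [ 512.6 -295.7    8. ]
lugtop scene [[ 498.5 -313.7   50. ]
 [ 489.2 -296.7   50. ]
 [ 520.  -278.6   50. ]
 [ 528.5 -296.6   50. ]] [ 509.1 -296.4   50. ]
(array([541.8, -16.2, 237.4]), np.float64(14.699318069009665))
```

```bash
python3 - <<'E'
from h import *
np.set_printoptions(precision=1,suppress=True)
S=ctrl.get_image("scene");D=ctrl.get_image("side")
a=np.deg2rad(-8.1);u=np.array([np.cos(a),np.sin(a),0]);v=np.array([-u[1],u[0],0])
H=np.array([497,-14.,70.5])+75*u; print("H",H)
def hit(cam,px,yb):
    o,d=ray(cam,px); s=(yb-(o-H)@v)/(d@v); P=o+s*d-H; x,z=P@u,P[2]; return x,z,np.hypot(x,z),np.arctan2(z,-x)
for n,p,yb in [("side lid top R in",(330,186),-88),("side top left out",(292,155),88),("side tab R",(250+331/5,140+152/5),-25),("side tab L",(250+272/5,140+103/5),25)]:
    print(n,hit(D,p,yb))
for n,p,yb in [("scene lid topR",(100+610/5,135+140/5),88),("scene tab R",(100+523/5,135+82/5),25)]:
    print(n,hit(S,p,yb))
E
```

```text
H [571.3 -24.6  70.5]
side lid top R in (np.float64(-21.447212986324413), np.float64(142.92802868732963), np.float64(144.5282129181942), np.float64(1.4218515796564781))
side top left out (np.float64(-17.70060121845319), np.float64(135.0715176062173), np.float64(136.22637832645106), np.float64(1.4404927050736092))
side tab R (np.float64(-20.66370076007237), np.float64(158.40629158684226), np.float64(159.7483700805661), np.float64(1.4410813096038346))
side tab L (np.float64(-24.233949400805525), np.float64(163.61708807581294), np.float64(165.40204295585085), np.float64(1.423751577612218))
scene lid topR (np.float64(-21.599651363185288), np.float64(156.43489387284478), np.float64(157.91903292516506), np.float64(1.4335894835347252))
scene tab R (np.float64(-30.704032394367303), np.float64(167.99452801238328), np.float64(170.7773376282046), np.float64(1.390023507980637))
```

servo_tool(commands=[-0.3, 0, 0, 0.5, 1, -0.6, 0, 0.3, 1, 1, -1.1, 0, 0.6, 1.35, 1, -1.1, 0, 1.25, 1.35, 1, -1.1, 0, 1.25, 1.35, 1, -1.1, 0, 1.25, 1.35, 1, -1.1, -0.6, 1.25, 1.35, 1, -1.1, -1.2, 1.25, 1.35, 1, -1.1, -1.6, 1.25, 1.35, 1, -1.1, -2, 1.25, 1.35, 1])

```text
clock: 1.18
eef_pos: [599.9, -27.0, 200.9]
tool_rot: [3.141, -0.001, 1.43]
force: [0.0, -0.2, 0.9]
width: 0.0
```

```bash
python3 - <<'E'
from h import *
print({k:np.round(v,3) for k,v in ctrl.read_state().items() if k in("clock","eef_pos","tool_rot","force","width")})
d=ctrl.get_image("side"); cv2.imwrite("pics/side1.png",cv2.resize(d["img"][90:270,190:430],None,fx=3,fy=3))
d=ctrl.get_image("wrist"); cv2.imwrite("pics/wrist1.png",d["img"])
E
```

```text
{'clock': np.float64(1.183), 'eef_pos': array([599.874, -27.024, 200.938]), 'tool_rot': array([ 3.141e+00, -1.000e-03,  1.430e+00]), 'force': array([ 0.005, -0.179,  0.894]), 'width': np.float64(0.032)}
```

View pics/side1.png

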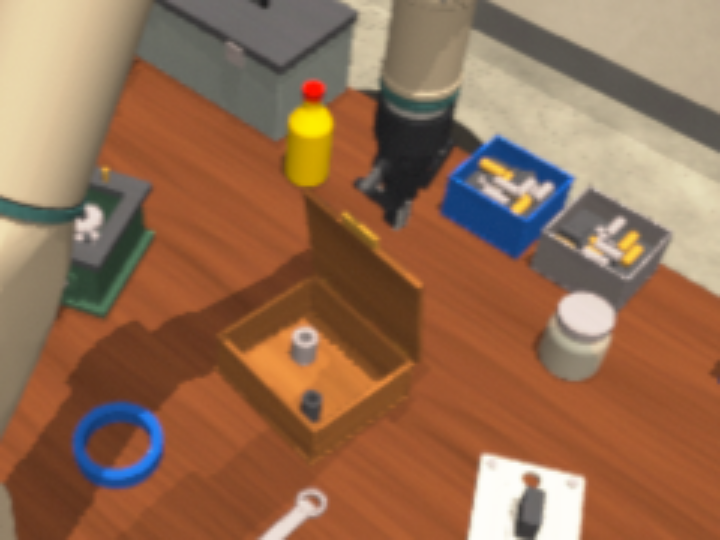

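View pics/wrist1.png

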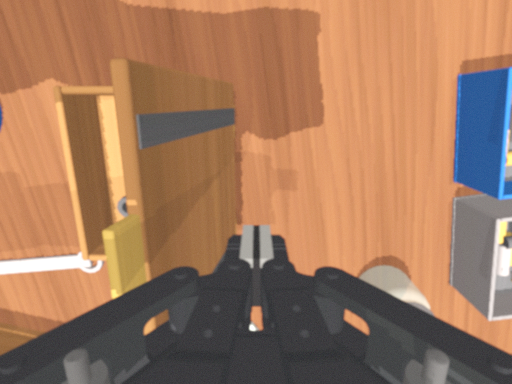

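servo_tool(commands=[0, 0, 0, 1.1, 1, 0, 0, 0, 2.2, 1, 0, 0, 0, 3.3, 1, 0, 0, 0, 4.4, 1, 0, 0, 0, 5.5, 1, 0, 0, 0, 6.6, 1, 0, 0, 0, 7.7, 1, 0, 0, 0, 8.8, 1, 0, 0, 0, 9.9, 1, 0, 0, 0, 11, 1])

```text
clock: 2.12
eef_pos: [601.3, -26.9, 200.7]
tool_rot: [3.141, -0.002, 0.273]
force: [0.4, -0.4, 0.1]
width: -0.0
```

servo_tool(commands=[0, 0, 0, 1.1, 1, 0, 0, 0, 2.2, 1, 0, 0, 0, 3.3, 1, 0, 0, 0, 4, 1, 0, 0, 0, 4, 1, 0, 0, 0, 4, 1])

```text
clock: 2.62
eef_pos: [600.9, -27.0, 200.3]
tool_rot: [-3.142, -0.001, -0.138]
force: [0.1, -0.3, -0.2]
width: 0.1
```

```bash
python3 - <<'E'
from h import *
d=ctrl.get_image("wrist"); cv2.imwrite("pics/wrist2.png",d["img"])
d=ctrl.get_image("scene"); cv2.imwrite("pics/scene2.png",cv2.resize(d["img"][90:250,120:280],None,fx=3,fy=3))
E
```

```text
(no output)
```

View pics/wrist2.png

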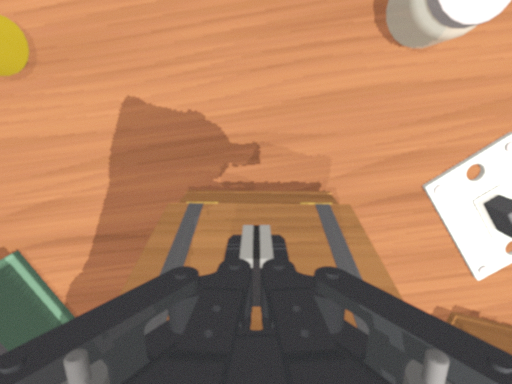

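View pics/scene2.png

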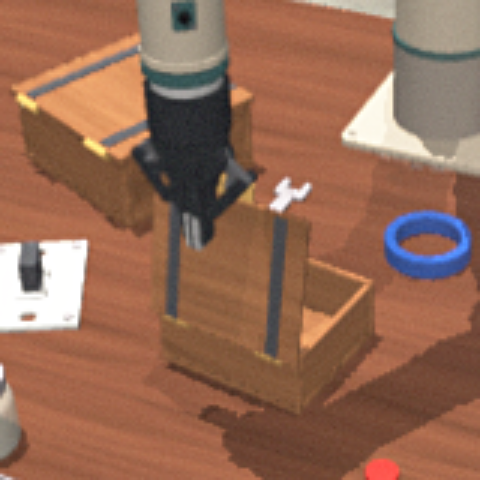

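servo_tool(commands=[-0.32, 0, 0, 0, 1, -0.64, 0, 0, 0, 1, -0.88, 0, 0, 0, 1, -1.04, 0, 0, 0, 1, -1.16, 0, 0, 0, 1, -1.32, 0, 0.02, 0, 1, -1.44, 0, 0.04, 0, 1, -1.56, 0, 0.06, 0, 1, -1.68, 0, 0.08, 0, 1, -1.84, 0, 0.1, 0, 1])

```text
clock: 3.55
eef_pos: [555.3, -21.1, 197.8]
tool_rot: [3.142, -0.002, -0.141]
force: [2.2, 0.6, -0.7]
width: -0.0
```

servo_tool(commands=[-0.15, 0, 0.035, 0, 1, -0.3, 0, 0.075, 0, 1, -0.45, 0, 0.12, 0, 1, -0.6, 0, 0.17, 0, 1, -0.75, 0, 0.22, 0, 1, -0.9, 0, 0.28, 0, 1, -1.04, 0, 0.34, 0, 1, -1.18, 0, 0.4, 0, 1, -1.32, 0, 0.47, 0, 1, -1.46, 0, 0.55, 0, 1])

```text
clock: 4.38
eef_pos: [517.9, -15.8, 183.6]
tool_rot: [-3.142, 0.0, -0.141]
force: [0.6, 0.9, 1.7]
width: -0.1
```

servo_tool(commands=[-0.14, 0, 0.08, 0, 1, -0.27, 0, 0.16, 0, 1, -0.4, 0, 0.25, 0, 1, -0.53, 0, 0.34, 0, 1, -0.65, 0, 0.43, 0, 1, -0.77, 0, 0.53, 0, 1, -0.88, 0, 0.63, 0, 1, -1, 0, 0.74, 0, 1, -1.1, 0, 0.84, 0, 1, -1.2, 0, 0.96, 0, 1])

```text
clock: 5.22
eef_pos: [488.3, -11.6, 159.6]
tool_rot: [3.142, 0.0, -0.141]
force: [-0.0, 1.0, 2.0]
width: 0.2
```

servo_tool(commands=[-0.14, 0, 0.15, 0, 1, -0.28, 0, 0.31, 0, 1, -0.41, 0, 0.47, 0, 1, -0.53, 0, 0.64, 0, 1, -0.65, 0, 0.82, 0, 1, -0.75, 0, 1, 0, 1, -0.85, 0, 1.18, 0, 1, -0.94, 0, 1.36, 0, 1, -1.03, 0, 1.55, 0, 1, -1.11, 0, 1.75, 0, 1])

```text
clock: 6.05
eef_pos: [460.7, -7.6, 115.5]
tool_rot: [-3.142, 0.0, -0.141]
force: [0.9, 0.2, 1.6]
width: 0.1
```

servo_tool(commands=[-0.06, 0, 0.16, 0, 1, -0.11, 0, 0.33, 0, 1, -0.16, 0, 0.49, 0, 1, -0.19, 0, 0.62, 0, 1, -0.22, 0, 0.75, 0, 1, -0.25, 0, 0.88, 0, 1, -0.27, 0, 1, 0, 1, -0.28, 0, 1.1, 0, 1, -0.3, 0, 1.2, 0, 1, -0.31, 0, 1.3, 0, 1])

```text
clock: 6.88
eef_pos: [453.5, -6.6, 83.4]
tool_rot: [-3.142, -0.0, -0.141]
force: [-1.1, -0.4, 1.1]
width: -0.2
```

servo_tool(commands=[0, 0, 0.04, 0, 1, 0, 0, 0.07, 0, 1, 0, 0, 0.1, 0, 1, 0, 0, 0.13, 0, 1, 0, 0, 0.16, 0, 1, 0, 0, 0.16, 0, 1])

```text
clock: 7.38
eef_pos: [453.6, -6.6, 79.5]
tool_rot: [3.142, -0.0, -0.141]
force: [-0.5, 0.2, -0.1]
width: -0.0
```

servo_tool(commands=[0, 0, 0.02, 0, 1, 0, 0, 0.04, 0, 1, 0, 0, 0.06, 0, 1, 0, 0, 0.08, 0, 1, 0, 0, 0.08, 0, 1])

```text
clock: 7.8
eef_pos: [453.7, -6.6, 78.5]
tool_rot: [-3.141, -0.001, -0.142]
force: [-2.5, -0.4, 12.6]
width: -0.1
```

servo_tool(commands=[0, 0, -0.3, 0, 1, 0, 0, -0.9, 0, 1, 0, 0, -1.8, 0, 1, 0, 0, -2.7, 0, 1, 0, 0, -3.6, -0.5, 0.7, 0.3, 1, -4.2, -1, 0.4, 0.6, 2, -4.8, -2, 0, 1, 3, -4.8, -3, 0, 1.4, 4.2, -4.8, -4, 0, 1.8, 5.5, -4.8, -5, 0])

```text
clock: 8.63
eef_pos: [479.3, -149.6, 198.2]
tool_rot: [3.141, -0.001, 0.389]
force: [0.5, -0.4, -0.6]
width: 72.2
```

```bash
python3 - <<'E'
from h import *
np.set_printoptions(precision=1,suppress=True)
print(ctrl.read_state()["eef_pos"],ctrl.read_state()["tool_rot"])
D=ctrl.get_image("side"); cv2.imwrite("pics/side3.png",cv2.resize(D["img"][130:300,230:410],None,fx=4,fy=4))
S=ctrl.get_image("scene"); cv2.imwrite("pics/scene3.png",cv2.resize(S["img"][100:260,100:280],None,fx=4,fy=4))
E
```

```text
[ 479.3 -149.6  198.2] [ 3.1 -0.   0.4]
```

View pics/side3.png

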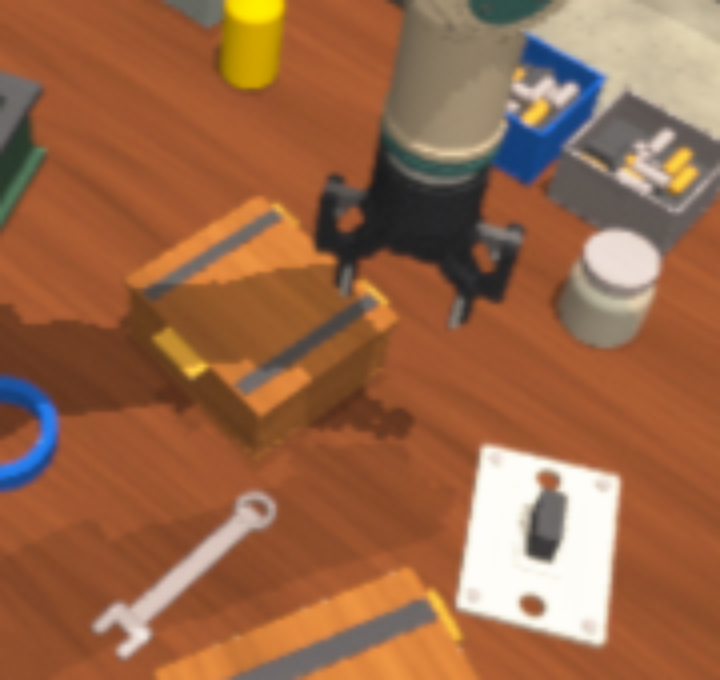

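View pics/scene3.png

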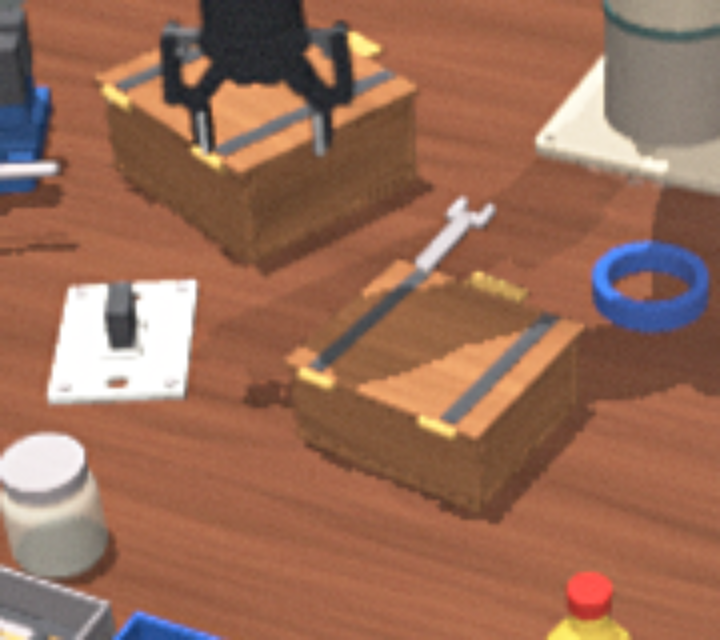

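servo_tool(commands=[-0.2, 1, 0, -0.3, 0, -0.4, 2.2, 0, -0.6, 0, -0.6, 3.4, 0, -0.85, 0, -0.8, 4.6, 0, -0.85, 0, -1, 5.5, 0, -0.85, 0, -1.15, 6, 0, -0.85, 0, -1.15, 6, 0, -0.85, 0, -1.15, 6, 0, -0.85, 0])

```text
clock: 9.4
eef_pos: [507.5, -298.2, 197.2]
tool_rot: [-3.14, 0.0, 0.47]
force: [-0.6, 0.5, 0.6]
width: 85.1
```

```bash
python3 - <<'E'
from h import *
s=ctrl.read_state();print(s["eef_pos"],s["tool_rot"])
d=ctrl.get_image("wrist"); cv2.imwrite("pics/wrist4.png",d["img"])
E
```

```text
[ 507.46914194 -298.21299329  197.2279613 ] [-3.14007917e+00  3.05227940e-04  4.70296989e-01]
```

View pics/wrist4.png

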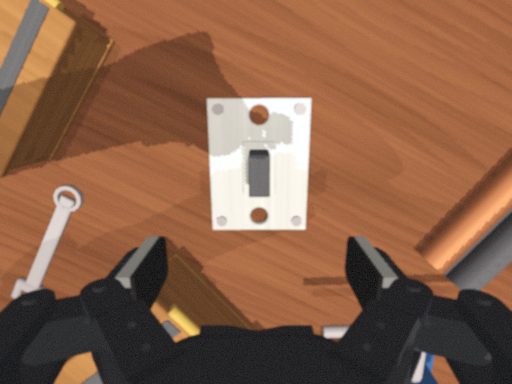

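```bash
python3 - <<'E'
from h import *
np.set_printoptions(precision=2,suppress=True)
d=ctrl.get_image("wrist"); s=ctrl.read_state()
c=np.array([onz(d,p,8)[:2] for p in [(207,97),(312,97),(307,230),(212,230)]]);print(c,c.mean(0))
m=(c[0]+c[1]-c[2]-c[3]);print("yaw",np.degrees(np.arctan2(m[1],m[0])))
h=np.array([onz(d,p,7)[:2] for p in [(259,114.5),(259,215)]]);print(h,h.mean(0),np.linalg.norm(h[0]-h[1]),np.degrees(np.arctan2(*(h[0]-h[1])[::-1])))
g=cv2.cvtColor(d["img"],cv2.COLOR_BGR2GRAY)
# lug mask
hsv=cv2.cvtColor(d["img"],cv2.COLOR_BGR2HSV)
m=((g<110)&(hsv[...,1]<70)).astype(np.uint8); m[:130]=0;m[205:]=0;m[:,:235]=0;m[:,285:]=0
n,l,st,ce=cv2.connectedComponentsWithStats(m); print(st,ce)
hm=((hsv[...,1]>90)).astype(np.uint8); 
for y0,y1 in((103,126),(205,226)):
    ys,xs=np.nonzero(hm[y0:y1,245:273]); print(xs.mean()+245,ys.mean()+y0,len(xs))
print(s["eef_pos"],np.degrees(s["tool_rot"]))
E
```

```text
[[ 548.69 -217.69]
 [ 599.13 -316.41]
 [ 464.42 -387.29]
 [ 412.7  -286.22]] [ 506.24 -301.9 ]
yaw 27.248065984266983
[[ 557.64 -274.85]
 [ 454.99 -327.65]] [ 506.32 -301.25] 115.43516265506405 27.222107526788513
[[     0      0    512    384 196457]
 [   251    151     19      9    138]
 [   251    165      1      1      1]
 [   261    168      1      1      1]
 [   266    169      1      1      1]
 [   260    170      1      1      1]
 [   258    175      1      1      1]
 [   261    175      1      1      1]
 [   259    180      1      1      1]
 [   267    183      1      1      1]
 [   259    186      1      1      1]
 [   265    191      1      1      1]
 [   268    190      1      1      1]
 [   259    195      1      1      1]
 [   261    194      1      1      1]] [[255.5  191.53]
 [259.41 154.44]
 [251.   165.  ]
 [261.   168.  ]
 [266.   169.  ]
 [260.   170.  ]
 [258.   175.  ]
 [261.   175.  ]
 [259.   180.  ]
 [267.   183.  ]
 [259.   186.  ]
 [265.   191.  ]
 [268.   190.  ]
 [259.   195.  ]
 [261.   194.  ]]
259.6692607003891 115.05058365758755 257
259.34355828220856 215.14110429447854 163
[ 507.95 -296.6   197.31] [-179.88   -0.02   27.1 ]
```

servo_tool(commands=[-0.12, 0.16, 1, 0, 0, -0.12, 0.16, 2.2, 0, 0, -0.12, 0.16, 3.4, 0, 0, -0.12, 0.16, 4.4, 0, 0, -0.12, 0.16, 5.2, 0, 0, -0.12, 0.16, 5.9, 0, 0, -0.12, 0.16, 6.4, 0, 0, -0.12, 0.16, 6.4, 0, 0, -0.12, 0.16, 6.4, 0, 0])

```text
clock: 10.25
eef_pos: [507.2, -302.8, 37.5]
tool_rot: [-3.141, 0.0, 0.472]
force: [0.8, 0.2, 0.7]
width: 85.5
```

```bash
python3 - <<'E'
from h import *
s=ctrl.read_state();print(s["eef_pos"],np.degrees(s["tool_rot"]),s["force"])
d=ctrl.get_image("wrist"); cv2.imwrite("pics/wrist5.png",d["img"])
E
```

```text
[ 507.15089874 -302.79837837   37.50147566] [-1.79938146e+02  1.12241605e-02  2.70647284e+01] [0.7779712  0.19968245 0.67233385]
```

View pics/wrist5.png

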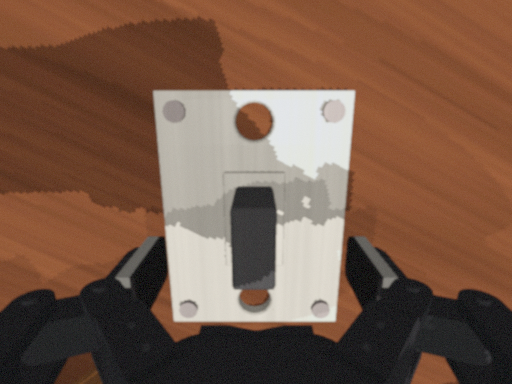

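```bash
python3 - <<'E'
from h import *
np.set_printoptions(precision=2,suppress=True)
d=ctrl.get_image("wrist"); s=ctrl.read_state()
c=np.array([onz(d,p,8)[:2] for p in [(153,90),(355,90),(338,322),(174,322)]]);print(c.mean(0))
m=(c[0]+c[1]-c[2]-c[3]);print("yaw",np.degrees(np.arctan2(m[1],m[0])),np.linalg.norm(m)/2)
d0=c.mean(0)-s["eef_pos"][:2];a=s["tool_rot"][2];print(s["eef_pos"],"tool dx",d0@[np.cos(a),np.sin(a)],"dy",d0@[np.sin(a),-np.cos(a)])
E
```

```text
[ 506.14 -303.77]
yaw 27.479904361455603 151.28611101751721
[ 507.95 -303.92   38.72] tool dx -1.5432270883992334 dy -0.9614641195641423
```

Well centred. Now I'll descend the rest and grip.

servo_tool(commands=[-0.04, -0.03, 0.3, 0, 0, -0.04, -0.03, 0.6, 0, 0, -0.04, -0.03, 0.78, 0, 0, -0.04, -0.03, 0.78, 0, 0.4, -0.04, -0.03, 0.78, 0, 0.7, -0.04, -0.03, 0.78, 0, 1, -0.04, -0.03, 0.78, 0, 1, -0.04, -0.03, 0.78, 0, 1, -0.04, -0.03, 0.78, 0, 1, -0.04, -0.03, 0.78, 0, 1])

```text
clock: 11.18
eef_pos: [505.8, -303.4, 18.4]
tool_rot: [-3.141, -0.0, 0.471]
force: [-1.7, 1.6, 3.5]
width: 21.4
```

servo_tool(commands=[0, 0, 0, 0, 1, 0, 0, 0, 0, 1, 0, 0, -0.2, 0, 1, 0, 0, -0.4, 0, 1, 0, 0, -0.4, 0, 1, 0, 0, -0.4, 0, 1])

```text
clock: 11.68
eef_pos: [505.9, -303.8, 28.0]
tool_rot: [3.141, 0.0, 0.471]
force: [-0.7, 0.5, -6.4]
width: 21.3
```

```bash
python3 - <<'E'
from h import *
s=ctrl.read_state();print(s["eef_pos"],np.degrees(s["tool_rot"]),s["force"],s["torque"],s["width"])
d=ctrl.get_image("wrist"); cv2.imwrite("pics/wrist6.png",d["img"])
E
```

```text
[ 505.8519272  -303.80140109   27.97960209] [1.79983181e+02 6.20069238e-03 2.70014989e+01] [-0.65679196  0.49681142 -6.36965826] [-0.01236182  0.03998059 -0.02084602] 21.267286656848682
```

View pics/wrist6.png

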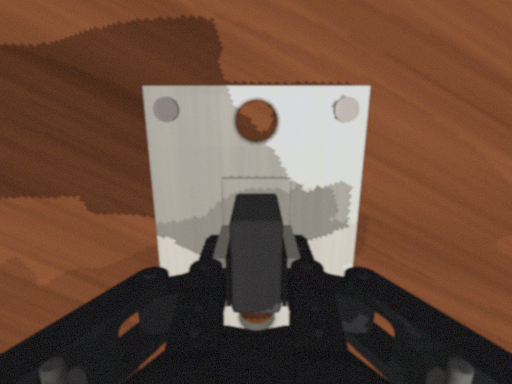

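servo_tool(commands=[0, 0, -0.3, 0, 1, 0, 0, -0.9, 0, 1, 0, 0, -1.7, 0, 1, 0, 0, -2.5, 0, 1, 0, 0, -3.3, 0, 1, 0, 0, -4.1, 0, 1, 0, 0, -4.9, 0, 1, 0, 0, -5.7, 0, 1, 0, 0, -6.4, 0, 1, 0, 0, -6.9, 0, 1])

```text
clock: 12.57
eef_pos: [505.9, -303.9, 202.6]
tool_rot: [3.14, -0.001, 0.471]
force: [-0.2, -0.5, -5.8]
width: 21.3
```

servo_tool(commands=[0.12, -0.25, 0, 0, 1, 0.38, -0.75, 0, 0, 1, 0.76, -1.5, 0, 0, 1, 1.2, -2.4, 0, 0, 1, 1.7, -3.3, 0, 0, 1, 2.1, -4.2, 0, 0, 1, 2.6, -5.1, 0, 0, 1, 3.1, -6.1, 0, 0, 1, 3.6, -7.1, 0, 0, 1, 4.1, -8.1, 0, 0, 1])

```text
clock: 13.4
eef_pos: [503.3, -73.5, 199.2]
tool_rot: [-3.139, 0.003, 0.472]
force: [0.6, 0.4, -5.8]
width: 21.1
```

servo_tool(commands=[0.5, -1, 0, 0, 1, 1, -2, 0, 0.2, 1, 1.5, -3, 0, 0.4, 1, 2, -4, 0, 0.6, 1, 2.5, -5, 0, 0.8, 1, 3, -6, 0, 1, 1, 3.5, -7, 0, 1.05, 1, 4, -7.9, 0, 1.05, 1, 4.3, -8.4, 0, 1.05, 1, 4.3, -8.4, 0, 1.05, 1])

```text
clock: 14.23
eef_pos: [503.1, 165.7, 198.9]
tool_rot: [-3.138, 0.002, 0.369]
force: [0.3, 0.1, -6.0]
width: 21.1
```

```bash
python3 - <<'E'
from h import *
s=ctrl.read_state();print(s["eef_pos"],np.degrees(s["tool_rot"]),s["force"],s["torque"],s["width"])
d=ctrl.get_image("wrist"); cv2.imwrite("pics/wrist7.png",d["img"])
d=ctrl.get_image("side"); cv2.imwrite("pics/side7.png",d["img"])
E
```

```text
[503.06263348 165.68845712 198.89547969] [-1.79784305e+02  1.36933740e-01  2.11632203e+01] [ 0.27816075  0.14706701 -6.00389068] [ 0.02683448 -0.0632447   0.07469322] 21.090173869627947
```

View pics/wrist7.png

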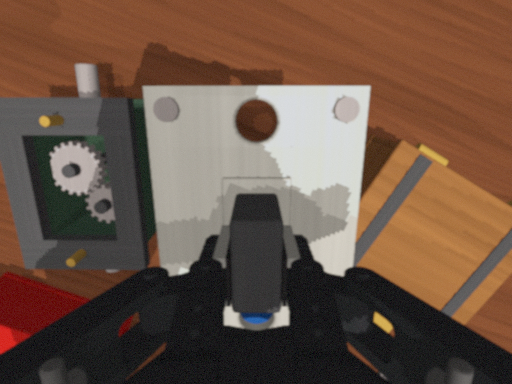

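View pics/side7.png

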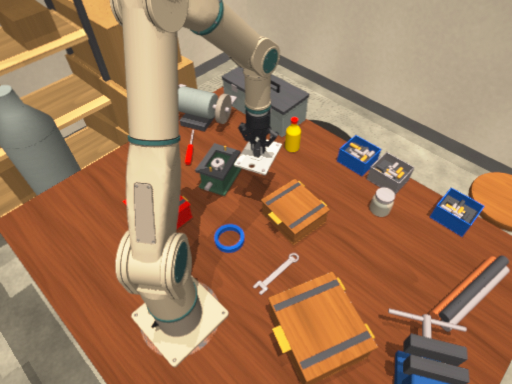

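```bash
python3 - <<'E'
from h import *
im=ctrl.get_image("wrist")["img"]; cv2.imwrite("pics/w7a.png",cv2.resize(im[90:280,0:150],None,fx=4,fy=4,interpolation=cv2.INTER_CUBIC)[:800]) if 0 else None
a=cv2.resize(im[105:137,25:85],None,fx=8,fy=8,interpolation=cv2.INTER_CUBIC);b=cv2.resize(im[240:280,45:105],None,fx=8,fy=8,interpolation=cv2.INTER_CUBIC)
cv2.imwrite("pics/w7a.png",np.vstack([a,b]))
hsv=cv2.cvtColor(im,cv2.COLOR_BGR2HSV)
for x0,x1,y0,y1 in((25,85,105,137),(45,105,240,280)):
    m=cv2.inRange(hsv[y0:y1,x0:x1],(12,120,90),(35,255,255)); p=np.argwhere(m)[:,::-1]+[x0,y0]; print(len(p),p.min(0),p.max(0),p.mean(0),cv2.minAreaRect(p.astype(np.float32)))
E
```

```text
222 [ 31 114] [ 55 125] [ 42.75675676 119.35135135] ((43.07614517211914, 119.56598663330078), (10.402069091796875, 24.010255813598633), 85.91438293457031)
179 [ 46 249] [103 279] [ 68.74860335 260.5027933 ] ((74.5, 264.0), (57.0, 30.0), -0.0)
```

View pics/w7a.png

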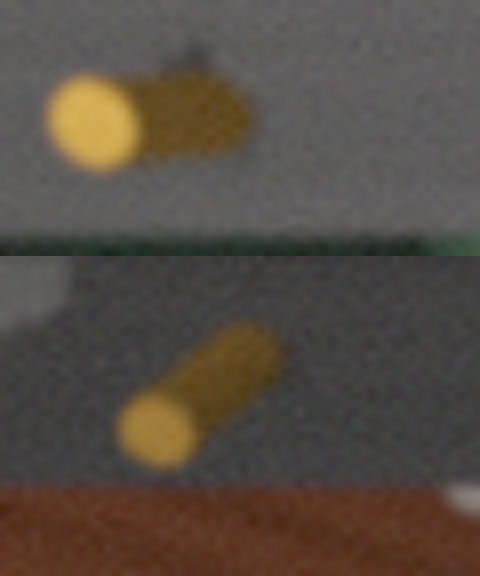

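```bash
python3 - <<'E'
from h import *
np.set_printoptions(precision=2,suppress=True)
d=ctrl.get_image("wrist"); im=d["img"]; s=ctrl.read_state()
cv2.imwrite("pics/wrist8.png",im)
hsv=cv2.cvtColor(im,cv2.COLOR_BGR2HSV); P=[]
for x0,x1,y0,y1 in((25,85,105,137),(45,85,242,272)):
    m=cv2.inRange(hsv[y0:y1,x0:x1],(12,100,150),(35,255,255)); p=np.argwhere(m)[:,::-1]+[x0,y0]; c=p.mean(0); print(len(p),c,p.min(0),p.max(0)); P.append(onz(d,c,118))
P=np.array(P);print(P,P.mean(0),np.linalg.norm(P[0]-P[1]),"yaw",np.degrees(np.arctan2(*(P[0]-P[1])[1::-1])))
print(s["eef_pos"],np.degrees(s["tool_rot"]),s["qd"])
S=ctrl.get_image("scene")
print(onz(S,(314.3,178.5),118),onz(S,(317.9,203.2),118))
# in hand: hole A top rim; plate corners at z=TCP-18.3+8
E
```

```text
98 [ 34.18 120.31] [ 29 115] [ 39 126]
33 [ 62.73 261.52] [ 60 259] [ 66 264]
[[498.01 329.39 118.  ]
 [390.25 288.35 118.  ]] [444.13 308.87 118.  ] 115.30911336575763 yaw 20.849166774152735
[504.41 158.42 199.83] [179.98   0.14  20.67] [ 0.02 -0.01  0.01 -0.01 -0.    0.    0.  ]
[389.52 289.56 118.  ] [498.08 330.69 118.  ]
```

View pics/wrist8.png

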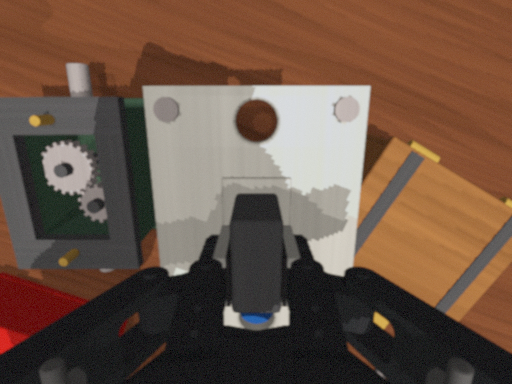

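```bash
python3 - <<'E'
from h import *
np.set_printoptions(precision=2,suppress=True)
d=ctrl.get_image("wrist"); im=d["img"]; s=ctrl.read_state()
t=s["eef_pos"];a=s["tool_rot"][2]; print(t,np.degrees(a))
X=np.array([np.cos(a),np.sin(a)]);Y=np.array([np.sin(a),-np.cos(a)])
z=t[2]-18.3+8
hsv=cv2.cvtColor(im,cv2.COLOR_BGR2HSV)
m=cv2.inRange(hsv[95:145,230:285],(0,90,0),(30,255,255)); p=np.argwhere(m)[:,::-1]+[230,95]; print(len(p),p.mean(0),p.min(0),p.max(0))
for n,px in [("hole",p.mean(0)),("hole mid",(p.min(0)+p.max(0))/2),("cornL",(143,85.5)),("cornR",(370,85.5)),("edgeL",(157,275)),("edgeR",(357,275))]:
    w=onz(d,px,z)[:2]-t[:2]; print(n,w@X,w@Y)
E
```

```text
[505.15 158.07 200.25] 20.598151466450005
1290 [255.95 120.21] [236 100] [276 140]
hole 58.87392679741764 -0.008029104718317684
hole mid 58.97516865099024 0.016050066680000842
cornL 75.15626109853704 -54.21617365151291
cornR 75.24347793082528 54.75275054630217
edgeL -28.160213187208868 -56.85911491900246
edgeR -28.164597838093805 58.22144451223196
```

servo_tool(commands=[0, -0.3, 0, 0, 1, -0.02, -0.9, 0, 0, 1, -0.04, -1.7, 0, 0, 1, -0.06, -2.6, 0, 0, 1, -0.08, -3.5, 0, 0, 1, -0.1, -4.4, 0, 0, 1, -0.12, -5.2, 0, 0, 1, -0.14, -5.9, 0, 0, 1, -0.15, -6.3, 0, 0, 1, -0.15, -6.5, 0, 0, 1])

```text
clock: 15.37
eef_pos: [443.6, 311.7, 200.5]
tool_rot: [-3.141, 0.0, 0.363]
force: [0.4, -0.3, -6.1]
width: 21.2
```

servo_tool(commands=[0, 0, 0, 0, 1, 0, 0, 0, 0, 1, 0, 0, 0, 0, 1, 0, 0, 0, 0, 1, 0, 0, 0, 0, 1, 0, 0, 0, 0, 1])

```text
clock: 15.87
eef_pos: [445.1, 309.2, 200.6]
tool_rot: [3.141, -0.0, 0.36]
force: [-0.6, 0.3, -5.9]
width: 21.0
```

```bash
python3 - <<'E'
from h import *
P=[]
for i in range(8):
    ctrl.get_image("wrist"); s=ctrl.read_state(); P.append(np.r_[s["eef_pos"],np.degrees(s["tool_rot"])%360])
P=np.array(P); print(np.round(P,2)); print(P.mean(0))
d=np.array([443.6,309.1])-P.mean(0)[:2]; a=np.radians(P.mean(0)[5]); print(d@[np.cos(a),np.sin(a)]/25,d@[np.sin(a),-np.cos(a)]/25)
d=ctrl.get_image("wrist"); cv2.imwrite("pics/wrist9.png",d["img"])
E
```

```text
[[445.03 309.38 200.62 179.99 360.    20.65]
 [444.93 309.54 200.6  180.   360.    20.66]
 [444.87 309.64 200.58 180.   360.    20.67]
 [444.77 309.75 200.57 180.     0.    20.69]
 [444.79 309.81 200.58 180.   360.    20.69]
 [444.8  309.84 200.57 180.   360.    20.69]
 [444.76 309.85 200.57 180.   360.    20.7 ]
 [444.74 309.9  200.57 180.   360.    20.7 ]]
[444.83529632 309.7151835  200.58309546 180.00042818 314.998576
  20.68200674]
-0.05491835196252276 0.005570189308684708
```

View pics/wrist9.png

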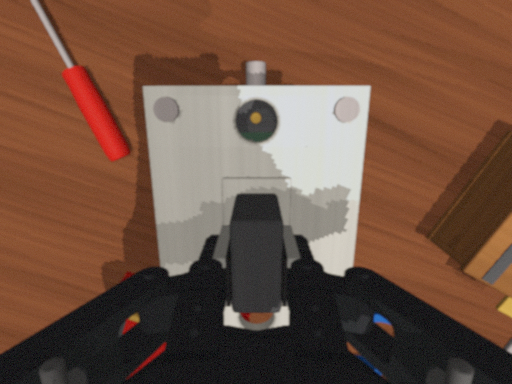

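```bash
python3 - <<'E'
from h import *
d=ctrl.get_image("wrist"); im=d["img"];s=ctrl.read_state()
hsv=cv2.cvtColor(im,cv2.COLOR_BGR2HSV)
m=cv2.inRange(hsv[105:136,243:270],(12,100,80),(35,255,255)); p=np.argwhere(m)[:,::-1]+[243,105]; print(len(p),p.mean(0))
w=onz(d,p.mean(0),118);a=s["tool_rot"][2]; e=(w-s["eef_pos"])[:2]; print(w,e@[np.cos(a),np.sin(a)],e@[np.sin(a),-np.cos(a)])
E
```

```text
115 [255.45217391 117.3826087 ]
[497.92109755 330.15575091 118.        ] 56.92211164561812 -0.13848914947101548
```

servo_tool(commands=[-0.03, 0, 0.1, 0, 1, -0.03, 0, 0.4, 0, 1, -0.03, 0, 0.8, 0, 1, -0.03, 0, 1.15, 0, 1, -0.03, 0, 1.4, 0, 1, -0.03, 0, 1.6, 0, 1, -0.03, 0, 1.6, 0, 1, -0.03, 0, 1.6, 0, 1, -0.03, 0, 1.6, 0, 1])

```text
clock: 17.12
eef_pos: [444.4, 309.7, 160.8]
tool_rot: [-3.142, -0.001, 0.361]
force: [0.5, -0.1, -5.7]
width: 21.2
```

```bash
python3 - <<'E'
from h import *
for i in range(6): d=ctrl.get_image("wrist")
im=d["img"];s=ctrl.read_state()
hsv=cv2.cvtColor(im,cv2.COLOR_BGR2HSV)
m=cv2.inRange(hsv[105:136,243:270],(12,100,80),(35,255,255)); p=np.argwhere(m)[:,::-1]+[243,105]; print(len(p),p.mean(0))
w=onz(d,p.mean(0),118);a=s["tool_rot"][2]; e=(w-s["eef_pos"])[:2]; print(s["eef_pos"],np.degrees(a),w,e@[np.cos(a),np.sin(a)],e@[np.sin(a),-np.cos(a)])
cv2.imwrite("pics/wrist10.png",im); S=ctrl.get_image("scene")
cv2.imwrite("pics/scene10.png",cv2.resize(S["img"][130:250,250:380],None,fx=5,fy=5))
E
```

```text
172 [255.36046512 120.08139535]
[444.18724108 309.71272993 160.85852928] 20.702273623213305 [497.79875938 330.18492577 118.        ] 57.38698890521617 -0.19799309521521233
```

View pics/wrist10.png

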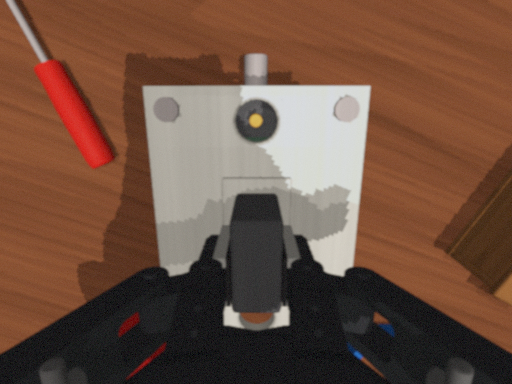

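View pics/scene10.png

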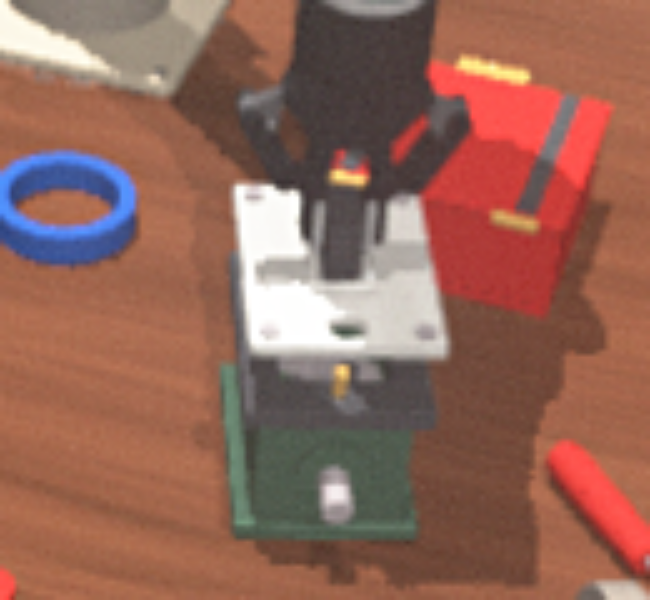

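servo_tool(commands=[-0.04, -0.01, 0.1, 0, 1, -0.04, -0.01, 0.22, 0, 1, -0.04, -0.01, 0.34, 0, 1, -0.04, -0.01, 0.44, 0, 1, -0.04, -0.01, 0.52, 0, 1, -0.04, -0.01, 0.57, 0, 1, -0.04, -0.01, 0.57, 0, 1, -0.04, -0.01, 0.57, 0, 1, -0.04, -0.01, 0.57, 0, 1, -0.04, -0.01, 0.57, 0, 1])

```text
clock: 18.3
eef_pos: [443.1, 309.5, 146.5]
tool_rot: [-3.141, -0.0, 0.361]
force: [0.6, 0.1, -5.8]
width: 21.1
```

```bash
python3 - <<'E'
from h import *
for i in range(8): d=ctrl.get_image("wrist")
im=d["img"];s=ctrl.read_state()
hsv=cv2.cvtColor(im,cv2.COLOR_BGR2HSV)
m=cv2.inRange(hsv[105:136,243:270],(12,100,80),(35,255,255)); p=np.argwhere(m)[:,::-1]+[243,105]; print(len(p),p.mean(0))
a=s["tool_rot"][2];X=np.array([np.cos(a),np.sin(a)]);Y=np.array([np.sin(a),-np.cos(a)])
w=onz(d,p.mean(0),118); e=(w-s["eef_pos"])[:2]; print(s["eef_pos"],np.degrees(s["tool_rot"]),w,e@X,e@Y,s["force"],np.abs(s["qd"]).max(),s["width"])
cv2.imwrite("pics/wrist11.png",cv2.resize(im[70:290,130:380],None,fx=3,fy=2.7)); S=ctrl.get_image("scene")
c=np.array([443.6,309.1]); 
# predicted underside heights: nearest plate corners (+x end), compare with picture
t=s["eef_pos"]
for zz in (t[2]-18.3,):
  print("pred bottom corners",proj(S,[np.r_[t[:2]+75.5*X+k*55*Y,zz] for k in(-1,1)]),"stud tip",proj(S,[np.r_[w[:2],118]]))
cv2.imwrite("pics/scene11.png",cv2.resize(S["img"][160:240,280:350],None,fx=8,fy=7,interpolation=cv2.INTER_CUBIC))
D=ctrl.get_image("side"); cv2.imwrite("pics/side11.png",D["img"])
E
```

```text
190 [255.76315789 119.33157895]
[443.02710603 309.51523703 146.35099905] [-1.79996785e+02 -4.60120941e-03  2.06992583e+01] [497.85898442 330.13492046 118.        ] 58.580693923026566 0.09237149776908461 [ 0.23491616  0.01208073 -5.87838542] 0.0015337559871367527 21.262241270474853
pred bottom corners [[338.15979613 204.56236425]
 [299.0530041  203.89106231]] stud tip [[317.73145167 203.10626917]]
```

View pics/wrist11.png

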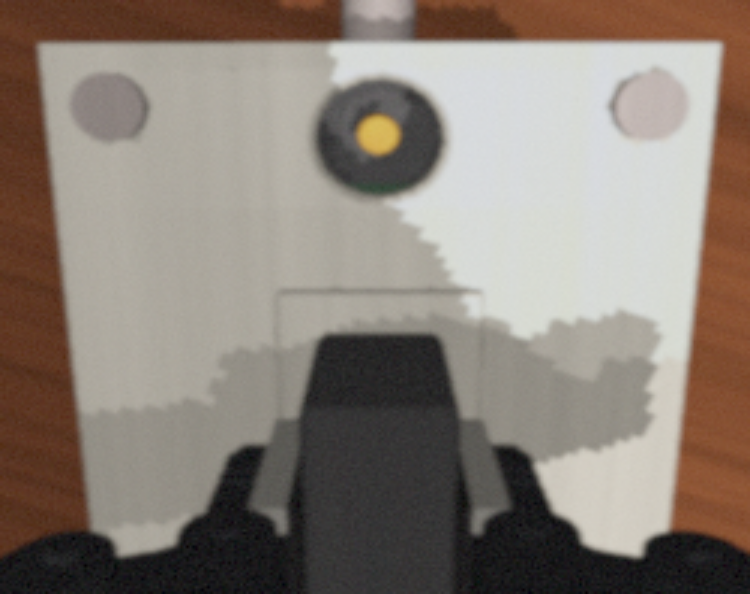

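View pics/scene11.png

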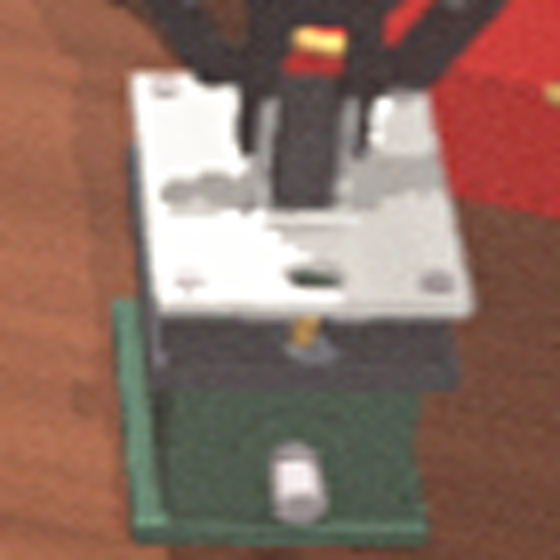

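View pics/side11.png

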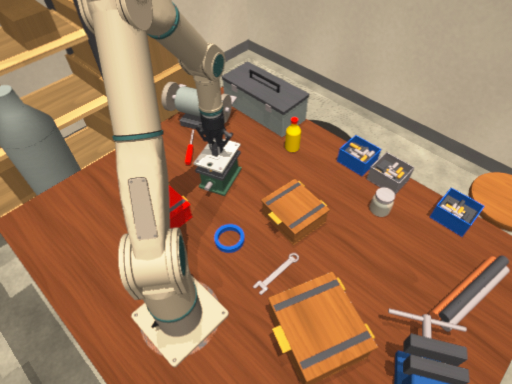

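```bash
python3 -c "
from cell import ctrl
print(ctrl.finish_job())"
```

```text
the job is handed in; nothing more can be done
None
```

I closed the lid, then carried the cover over to the gearbox. The job was handed in at about 19 s with the arm holding the cover above the studs.

**What I did**
- **Lid:** I pushed it over and down with the closed fingers. Readings between steps stayed around 1–2 N, with a firm 12.6 N stop at a height of 78.5 mm. Pictures taken afterwards show it closed.
- **Cover:** I gripped it by the lug (opening 21 mm, load about 6 N) and lifted it. It crossed with its underside about 180 mm up, well above the box, and I then lowered it over the gearbox.

**Last checks**
- **Height and level:** The underside is about 128 mm up by calculation, roughly 10 mm above the stud tips. That agrees with the scene picture to about 1 px (around 3 mm). The tool is within 0.01° of level, and the arm is still.
- **Stud a:** It is seen through its hole, in the centre to within about 0.5 mm.
- **Stud b:** I couldn't see it directly at the end because the gripper was in the way. Its alignment comes from the stud line I measured earlier (20.8°) against the tool's 20.7°.
- **Contact:** The force readings after each step showed only the cover's weight during the carry. The pictures show nothing else moved.

**Disagreement:** The scene and side cameras differed by about 8 mm on the cover's position at the start. I used the wrist camera for the grasp and the fit. On the stud positions, the scene and wrist cameras agreed to about 1 mm.

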